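# Tip the memory sticks into the slide tray

## Task

Slide the black tray out from under its hood along the rail to the next station, the middle one, and leave it in the detent there. Then, without touching the memory sticks, take the divided dish and tip it over the tray so that only the section with the two memory sticks empties into the tray and the card case stays in its own section. Finally stand the dish upright on the desk again, clear of the rail, and let go; do not knock the mug, the earbud case or the speaker.

Things in the scene. Friction and masses are not known exactly. Their poses are not given: they have to be found in the camera images.
- rail: Fixed aluminium slide rail, 50 mm wide, 400 mm long, on the desk along its own y axis, with black end stops. Origin on the desk below the middle station, z up. Stations put the tray's centre at rail y = -110, 0, +110 mm (x = 0), each marked by a short dark bar beside the +x edge.
- hood_top (a point): Centre of the top of the fixed grey sheet-metal hood over the rail's first station, 68 mm above the desk, axes as the rail's. The hood is 130 mm (x) by 112 mm (y) and has walls only at the back (+x) and the outer end (-y). A tall computer tower stands beyond it on the right (world y below -0.30, x above 0.62 m): keep the wrist clear of it when tipping.
- tray (a joint): Travel of the black tray along the rail's +y, in m: 0 under the hood, 0.11 at the middle station, 0.22 at the far stop. Slight friction (about 1 N) holds it where it is left; at the middle station a sprung ball also clicks in over the last few mm and holds it against about 3 N.
- tray_floor (a point): Centre of the tray's inner floor, 20 mm above the desk, axes as the rail's. The tray is a black open box 120 mm (x) by 100 mm (y) outside, walls 4 mm thick, rim 30 mm above this point (50 mm above the desk).
- tray_tab (a point): Top of the silver upright tab to move the tray by, on an arm on the tray's +y side, 85 mm from the tray's centre and clear of the hood. The tab is 20 mm (rail x) by 14 mm (rail y) with upright flat sides; this point is on its centre line, 67 mm above the desk; its foot is 20 mm above the desk.
- dish: Loose two-section dish, grey with white floors, 154 mm (x) by 76 mm (y), 0.22 kg; origin at the centre of its underside, z up. A 12 mm thick rib along its y axis divides it and is the handle. The +x section holds the memory sticks, the -x section the card case. Slick floors 6 mm above the underside out to x = 52 mm, then a 20 degree ramp to an open lip; side walls 26 mm high, 68 mm apart inside.
- dish_grip (a point): Grip point on the dish's rib, on its centre line, 50 mm above the underside; axes as the dish's. The rib is 56 mm long here, its top 13 mm higher; fingers close on it along the dish's x.
- stick_floor (a point): Middle of the flat floor of the memory-stick section, 29 mm along the dish's +x, 6 mm above its underside. The lip is 48 mm farther out, 16 mm above the underside. Floor and ramp are slick (friction about 0.2): tipped about the rib's direction, lip down, by over 35 to 40 degrees the section empties (50 to 60 does it surely); what is in the upper section slides against the rib and stays.
- stick_a: Black memory stick 54x18x9 mm, 20 g, origin at the centre of its underside, long axis x; starts flat in the dish's +x section, near the rib.
- stick_b: Orange memory stick 54x18x9 mm, 20 g, origin at the centre of its underside, long axis x; starts flat in the dish's +x section, near the lip.
- card_case: Flat blue and grey memory-card case, 42x58x11 mm, 22 g, shut; origin at the centre of its underside; starts in the dish's -x section.
- mug: Cream mug, 78 mm across (116 mm with handle), 101 mm tall, a bystander; origin under the middle of its bounding box.
- earbud_case: Grey upright earbud case, 23x60x45 mm, a bystander; origin at the centre of its underside.
- speaker: Round white and grey voice speaker, 96 mm across, 134 mm tall, a bystander; origin at the centre of its underside.

How it is judged:
On the way, in this order (a step that is already met when the one before it is completed fails the run):
1. the tray stands at the middle station, both sticks and the case still in the dish (value of joint tray between 0.102 and 0.118 m and distance between stick_a and dish below 0.075 m and distance between stick_b and dish below 0.085 m and x of card_case in the frame of dish between -0.062 and -0.003 m and y of card_case in the frame of dish between -0.036 and 0.036 m and z of card_case in the frame of dish between 0 and 0.035 m), for 0.2 s.
2. both sticks lie in the tray at the middle station, the card case still in its section (value of joint tray between 0.102 and 0.118 m and x of stick_a in the frame of tray_floor between -0.056 and 0.056 m and y of stick_a in the frame of tray_floor between -0.046 and 0.046 m and z of stick_a in the frame of tray_floor between -0.004 and 0.036 m and x of stick_b in the frame of tray_floor between -0.056 and 0.056 m and y of stick_b in the frame of tray_floor between -0.046 and 0.046 m and z of stick_b in the frame of tray_floor between -0.004 and 0.036 m and x of card_case in the frame of dish between -0.062 and -0.003 m and y of card_case in the frame of dish between -0.036 and 0.036 m and z of card_case in the frame of dish between 0 and 0.035 m), for 0.2 s.
At the end, for the whole second after the job is handed in: The tray is within 8 mm of the middle station; both sticks lie in it; the card case is in its own (-x) section of the dish; the dish stands upright on the desk (tilt under 0.1 rad, underside within 8 mm of the desk top), not touching the rail; all at rest (all of step 2 and angle between dish's own z axis and vertical below 0.1 rad and height (world z) of dish below 0.008 m and linear speed of each of dish, stick_a, stick_b, card_case below 0.02 m/s and contact force between dish and rail below 0.2 N).
It fails at once if the fingers touch a memory stick (contact force between the fingers and stick_a above 0.5 N or contact force between the fingers and stick_b above 0.5 N).
It fails at once if the card case leaves the dish (distance between card_case and dish above 0.1 m).
It fails at once if the mug is knocked (moved over 25 mm or tipped) (distance of mug from where it was at the start of the episode above 0.025 m or angle between mug's own z axis and vertical above 0.4 rad).
It fails at once if the earbud case is knocked (moved over 25 mm or tipped) (distance of earbud_case from where it was at the start of the episode above 0.025 m or angle between earbud_case's own z axis and vertical above 0.4 rad).
It fails at once if the speaker is knocked (moved over 25 mm or tipped) (distance of speaker from where it was at the start of the episode above 0.025 m or angle between speaker's own z axis and vertical above 0.4 rad).
It also fails if it takes over 61 s, if anything falls off the work surface, if the arm or the gripper's body presses on something with over 40 N, if the wrist force passes 120 N, or if a joint passes its speed limit or range.

## Robot

A 7-joint arm with a two-finger parallel gripper is mounted at the origin on a cart in front of the work surface, level with it; the furniture and walls round the work are solid. World frame = base frame: x ahead of the robot, y to its left, z up, the work surface at z = 0. Lengths are in m, angles in rad, forces in N, time in s.
With the tool pointing down it reaches from about 0.4 to 0.85 m from the base axis. Payload 10.4 kg.
Tool frame: the origin (TCP) lies midway between the tips of the shut fingers; the grasp point (between the pads) lies 19 mm behind it; z points along the fingers, y is the line along which they close (so a half turn about z gives the same grasp; the last joint's range is limited). The gripper opens to 85 mm and grips with 20 to 120 N. Pads are 22 mm wide; open, the fingers measure 114 mm over their backs; the gripper's body (76 mm by 85 mm) begins 54 mm behind the grasp point. The pads swing forward as they close: fully open they stand 13 mm farther back than shut.
Start: joints at [-1.346, 0.332, -0.065, 1.46, 0.022, 1.35, -0.088], TCP at [0.153, 0.606, 0.231] pointing down, gripper open.
Joint ranges: [-2.6, 2.6], [-0.5, 2.12], [-1.47, 1.34], [0.16, 2.42], [-1.27, 4.41], [0.06, 2.06], [-2.6, 2.6]. Speed limits (rad/s): [2.22, 2.22, 2.79, 2.79, 3.14, 3.14, 3.14].

## Interface

Orientations are given as a unit quaternion [x, y, z, w].
In Python, from workcell import get_obs, camera, camera_params, hand_in gives the robot as it stands.
- The arm moves only by the tool carry_out, never from a script. Its argument "commands" is a list that holds one entry, the list of rows, each a list of 6 numbers: the shift along the tool's x, y, z in units of 40 mm (1.0 is 40 mm), then the turn, a rotation vector about the tool's x, y, z in units of 6 degrees (1.0 is 6 degrees). In form: [[[x, y, z, ax, ay, az], ...]]. A call has 1 to 20 rows; each row shifts and turns the commanded pose from where the row before left it, along the tool's axes as they then stand; what a row does not reach is not made up. A row lasts 1/12 s, in which the tool goes at most 41.7 mm and 7.16 degrees, less where a joint would pass 70% of its speed; a pose out of reach is approached as far as the arm can. A call is refused whole if a number of a shift passes 1 or a number of a turn 1, either way. A call with a gripper value outside its range is refused whole. "hand" is the closure, from -1 (fully open) to 1 (shut), set as the call begins (left out, the last holds). The fingers move at their own pace and stop on an object; "force" is the grip in N (left out, the last holds). Time passes only in rows, so rows that do not move let the fingers close. It gives the time, the measured TCP pose, the force, the opening and the grip force at its end, in the units of the state.
- get_obs(): the state, without advancing time (a new reading comes with each control period).
- camera(name): name is "scene" or "top" or "wrist"; returns the picture (384x512x3 uint8, red, green, blue); there is no depth.
- camera_params(name): a dict with "mtx" (3x3 intrinsics, pixels), "k1" (the pictures are not rectified: a ray, as slopes to the right and down, at radius r is drawn at 1 + k1 r^2 times it, then the intrinsics apply), "R" (3x3) and "t" (3): a world point X has camera coordinates R X + t. Camera axes: x right, y down, z forward; pixel columns grow to the right and rows downward; lengths in m; the calibration is good to about 2 mm. A picture is of the moment at which its call begins: read the wrist's pose just before it. camera_params takes no time and is no camera call; for the wrist camera it gives the pose at the moment of the call.
- hand_in(): hands the job in; it is judged then, once.
The state is a dict: "clock": time; "joint_pos": joint angles; "joint_velocities": joint speeds; "tau": joint torques, N m; "position": TCP position; "ee_rot": TCP orientation; "ft_force": force on the tool from outside, world axes, zero at the start; "torque": the same for the moment, N m; "grip_width": opening from 0.0 (shut) to 1.0 (fully open); "grasp_force": force on a finger pad.
Only numpy, scipy, OpenCV 4.12 (cv2) and the standard library are available. Lean on these libraries where they do the work, as an engineer would, in place of code of your own. Each camera call takes 0.05 s, during which the arm holds its last target. There are 200 camera calls.

## Working session

There is one attempt and no reset: what is moved stays moved. The work goes in short steps, Python scripts to look and compute and a tool call to move; the robot and the scene stay as the last step left them, time stands still between calls to the robot, and variables do not carry over. Pictures are saved under pics/ and viewed, at most 11 in all, crops included, and the job is handed in when it is done.

Besides the shell and the picture viewer there is one more tool, called after "Request:" as name([rows], argument=value, ...), one row to a line, values as JSON. carry_out: Moves the arm, as the interface text tells. Its arguments: {"type":"object","properties":{"commands":{"type":"array"},"hand":{"type":"number"},"force":{"type":"number"}},"required":["commands"]}

```bash
mkdir -p pics; ls; cat > h.py <<'E'
import numpy as np, cv2
from workcell import get_obs, camera, camera_params
def px2ray(p,uv):
    K=np.array(p['mtx']);x=np.linalg.solve(K,np.array([uv[0],uv[1],1.]))[:2]
    u=x.copy()
    for _ in range(30): u=x/(1+p['k1']*(u@u))
    R=np.array(p['R']);t=np.array(p['t'])
    d=R.T@np.array([u[0],u[1],1]);return -R.T@t,d/np.linalg.norm(d)
def plane(p,uv,z):
    o,d=px2ray(p,uv);return o+d*(z-o[2])/d[2]
def tri(rays):
    A=np.zeros((3,3));b=np.zeros(3)
    for o,d in rays:
        M=np.eye(3)-np.outer(d,d);A+=M;b+=M@o
    X=np.linalg.solve(A,b);return X,[np.linalg.norm((np.eye(3)-np.outer(d,d))@(X-o)) for o,d in rays]
def proj(p,X):
    c=np.array(p['R'])@np.asarray(X,float)+np.array(p['t']);u=c[:2]/c[2];u=u*(1+p['k1']*(u@u));K=np.array(p['mtx']);return (K@[u[0],u[1],1])[:2]
def save(n,name):
    im=camera(n);cv2.imwrite(f'pics/{name}.png',im[:,:,::-1]);return im
E
python3 - <<'E'
from h import *
for n in ('scene','top'):
    im=save(n,n+'0');p=camera_params(n);print(n,p['mtx'],p['k1'],np.round(-np.array(p['R']).T@p['t'],3),np.round(p['R'],2).tolist())
a=cv2.imread('pics/scene0.png');b=cv2.imread('pics/top0.png')
cv2.imwrite('pics/scene0b.png',cv2.resize(a,(800,600)));cv2.imwrite('pics/top0b.png',cv2.resize(b,(800,600)))
print(get_obs())
E
```

```text
pics
scene [[488.13743278   0.         257.85019406]
 [  0.         488.13743278 184.95790559]
 [  0.           0.           1.        ]] 0.047464328632629706 [-0.054  0.891  1.406] [[-0.83, -0.56, -0.0], [-0.43, 0.64, -0.63], [0.36, -0.52, -0.77]]
top [[368.33494552   0.         254.25748999]
 [  0.         368.33494552 189.12995429]
 [  0.           0.           1.        ]] 0.006736972812863482 [0.408 0.016 1.075] [[-0.02, -1.0, -0.0], [-0.99, 0.02, -0.16], [0.16, 0.0, -0.99]]
{'clock': 0.1, 'joint_pos': array([-1.34559943,  0.33280477, -0.06468744,  1.46086003,  0.02156607,
        1.34988362, -0.08850593]), 'joint_velocities': array([-0.00087097, -0.00157417,  0.00041939, -0.00121608,  0.00033643,
        0.00031264, -0.00120009]), 'tau': array([ 8.45949089e-04, -6.26747775e+01,  4.87168925e-02, -3.92433286e+01,
        1.62236346e-02,  6.84803235e-03, -2.35718414e-05]), 'position': array([0.15321031, 0.60558721, 0.23059659]), 'ee_rot': array([ 1.23584646e-01,  9.92333833e-01, -6.27840520e-04, -6.42561218e-05]), 'ft_force': array([ 0.32786665,  0.12397198, -0.07094664]), 'torque': array([-0.03815734, -0.01298911, -0.0005089 ]), 'grasp_force': 0.0, 'grip_width': 1.0001378718671687}
```

View pics/scene0b.png

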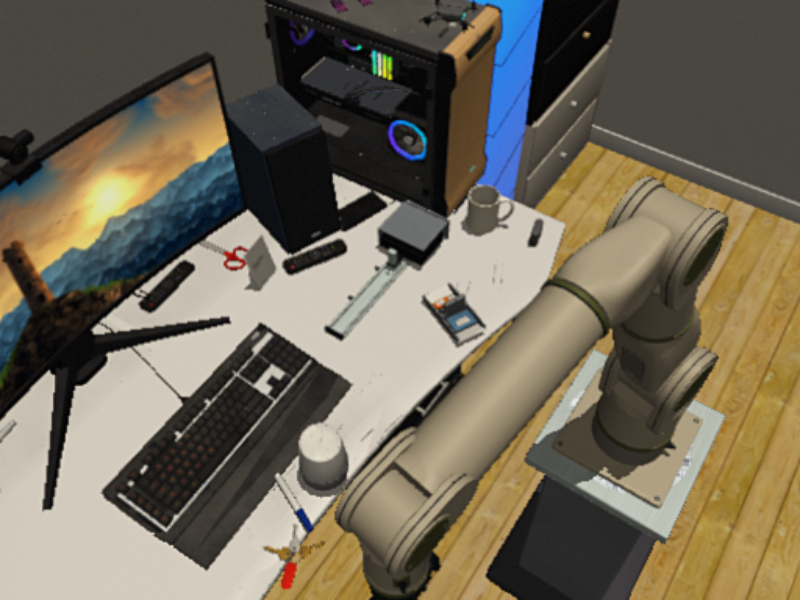

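View pics/top0b.png

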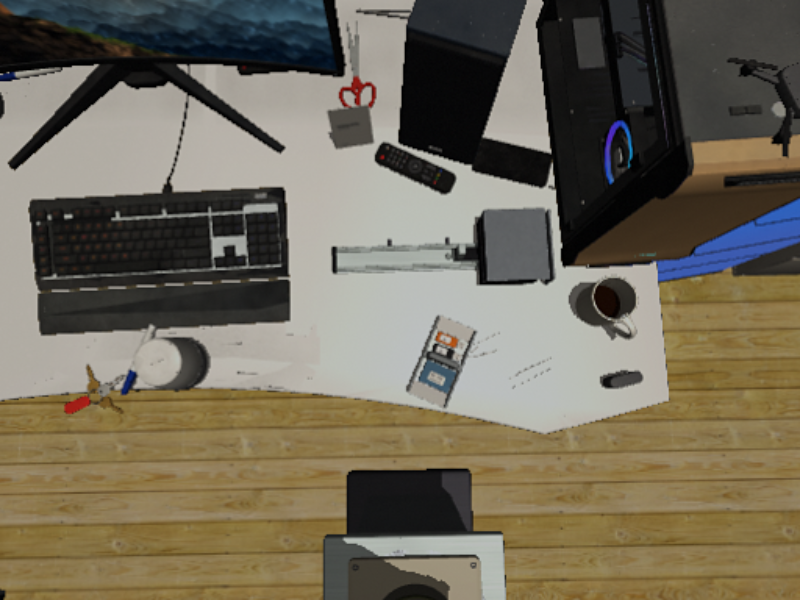

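The scene view shows the rail, with the hood at its right end (415,230) and the dish at (453,312). The top view puts the rail at about (333..480, 258), the hood at (515,246), the dish at (441,360), the mug at (607,300), the earbud case at (622,380) and the speaker at (170,362). The station bars are at (390,242) and (447,240).

```bash
python3 - <<'E'
from h import *
t=cv2.imread('pics/top0.png');s=cv2.imread('pics/scene0.png')
a=cv2.resize(t[120:270,200:360],None,fx=4,fy=4,interpolation=cv2.INTER_CUBIC)
cv2.imwrite('pics/c1.png',a)
b=cv2.resize(s[115:235,195:345],None,fx=5,fy=5,interpolation=cv2.INTER_CUBIC)
cv2.imwrite('pics/c2.png',b)
p=camera_params('top')
k=1.5625
for n,uv,z in [('farend',(333,260),.015),('bar2',(390,243),.0),('bar1',(447,241),.0),('hoodTL',(478,211),.068),('hoodTR',(549,208),.068),('hoodBR',(550,283),.068),('hoodBL',(478,280),.068),('dish',(441,360),.03),('mug',(607,300),.1),('ear',(622,380),.04),('spk',(160,362),.13)]:
    print(n,plane(p,np.array(uv)/k,z).round(3))
E
```

```text
farend [0.647 0.138 0.015]
bar2 [0.682 0.03  0.   ]
bar1 [ 0.683 -0.079  0.   ]
hoodTL [ 0.721 -0.131  0.068]
hoodTR [ 0.724 -0.26   0.068]
hoodBR [ 0.586 -0.253  0.068]
hoodBL [ 0.594 -0.126  0.068]
dish [ 0.455 -0.058  0.03 ]
mug [ 0.548 -0.34   0.1  ]
ear [ 0.413 -0.377  0.04 ]
spk [0.456 0.408 0.13 ]
```

View pics/c1.png

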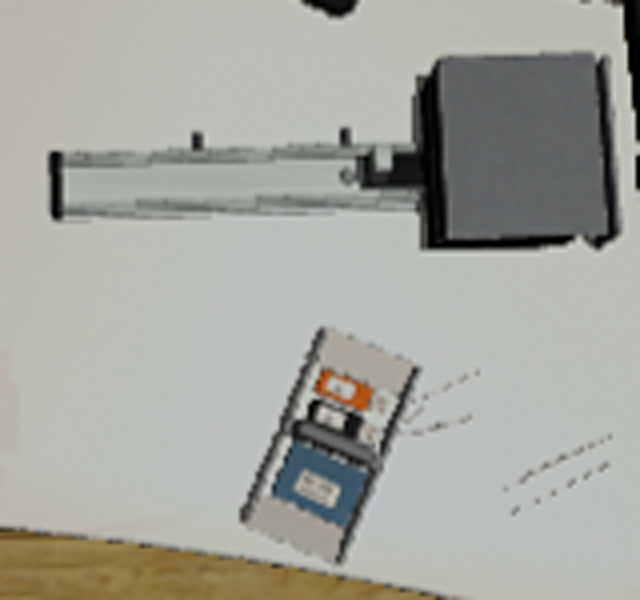

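View pics/c2.png

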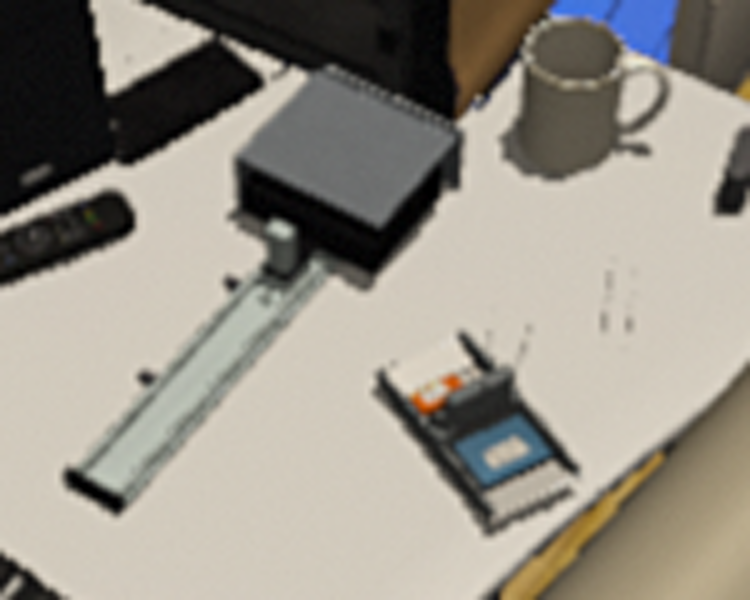

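The zoomed top crop shows the tab top near (383,160), the bars at (197,140) and (345,136), and the dish corners at (322,328), (418,370), (340,562) and (243,520). The orange stick is at (342,388), the black one at (333,415) and the rib at (338,440). The scene crop has the tab top at (281,230) and the rib top running (450,400)-(508,378).

```bash
python3 - <<'E'
from h import *
pt=camera_params('top');ps=camera_params('scene')
T=lambda u,v:px2ray(pt,(200+(u-1.5)/4,120+(v-1.5)/4))
S=lambda u,v:px2ray(ps,(195+(u-2)/5,115+(v-2)/5))
for n,a,b in [('tabtop',(383,158),(281,230)),('bar1',(345,136),(232,284)),('bar2',(197,140),(147,378)),('endfar+x',(58,153),(68,476)),('endfar-x',(58,217),(120,508)),('hood+x+y',(438,58),(238,158)),('hood-x+y',(444,238),(381,226)),('hood-x-y',(600,235),(460,135)),('dTL',(322,328),(380,382)),('dTR',(418,370),(462,334)),('dBL',(243,520),(492,530)),('dBR',(340,562),(577,472)),('ribL',(297,425),(448,402)),('ribR',(382,458),(512,376))]:
    X,e=tri([T(*a),S(*b)]);print(n,X.round(4),np.round(e,4))
E
```

```text
tabtop [ 0.6528 -0.0986  0.0653] [0.001 0.001]
bar1 [ 0.6851 -0.078   0.0031] [0.0008 0.0008]
bar2 [0.6837 0.0325 0.0039] [0.0003 0.0003]
endfar+x [0.6758 0.1364 0.0049] [0.0006 0.0006]
endfar-x [0.6282 0.137  0.0035] [0.0013 0.0013]
hood+x+y [ 0.7237 -0.1409  0.0647] [0.0005 0.0005]
hood-x+y [ 0.5924 -0.1387  0.071 ] [0.0005 0.0005]
hood-x-y [ 0.5909 -0.2449  0.0777] [0.0008 0.0008]
dTL [ 0.5386 -0.0568  0.0091] [0.0009 0.0009]
dTR [ 0.5076 -0.1232  0.0187] [0.0011 0.0011]
dBL [0.4029 0.0042 0.0009] [0.0003 0.0003]
dBR [ 0.3734 -0.0628  0.0168] [0.0014 0.0014]
ribL [ 0.4665 -0.0336  0.0611] [0. 0.]
ribR [ 0.4455 -0.0916  0.0449] [0.0024 0.0024]
```

Request:
carry_out([
  [[-0.0, -0.95, -0.1, 0, 0, 1], [0, -0.95, -0.1, 0, 0, 1], [0, -0.95, -0.1, 0, 0, 1], [0, -0.9, -0.1, 0, 0, 1], [0, -0.9, 0, 0, 0, 1], [-0.5, -0.8, 0, 0, 0, 1], [-0.7, -0.7, 0, 0, 0, 1], [-0.7, -0.7, 0, 0, 0, 1]],
])

```text
clock: 0.77
position: [0.0532, 0.3234, 0.2467]
ee_rot: [0.519, 0.855, -0.0, 0.0]
ft_force: [0.0, -0.8, 0.8]
grip_width: 1.001
grasp_force: 0.0
```

Request:
carry_out([
  [[-0.55, 0.8, -0.15, 0, 0, 0], [-0.55, 0.8, -0.15, 0, 0, 0], [-0.55, 0.8, -0.15, 0, 0, 0], [-0.55, 0.8, -0.15, 0, 0, 0], [-0.55, 0.8, -0.15, 0, 0, 0], [-0.55, 0.8, -0.15, 0, 0, 0], [-0.55, 0.8, -0.15, 0, 0, 0], [-0.55, 0.8, -0.15, 0, 0, 0], [-0.55, 0.8, -0.15, 0, 0, 0]],
])

```text
clock: 1.52
position: [0.4022, 0.2838, 0.3015]
ee_rot: [0.516, 0.856, 0.0, 0.0]
ft_force: [0.5, 0.4, 0.4]
grip_width: 0.996
grasp_force: 0.0
```

Request:
carry_out([
  [[-0.89, -0.125, -0.125, 0, 0, 0], [-0.89, -0.125, -0.125, 0, 0, 0], [-0.89, -0.125, -0.125, 0, 0, 0], [-0.89, -0.125, -0.125, 0, 0, 0], [-0.89, -0.125, -0.125, 0, 0, 0], [-0.89, -0.125, -0.125, 0, 0, 0], [-0.89, -0.125, -0.125, 0, 0, 0], [-0.89, -0.125, -0.125, 0, 0, 0], [-0.89, -0.125, -0.125, 0, 0, 0], [-0.89, -0.125, -0.125, 0, 0, 0], [0, 0, 0, 0, 0, 0.94], [0, 0, 0, 0, 0, 0.94], [0, 0, 0, 0, 0, 0.94], [0, 0, 0, 0, 0, 0.94], [0, 0, 0, 0, 0, 0.94], [0, 0, 0, 0, 0, 0], [0, 0, 0, 0, 0, 0]],
])

```text
clock: 2.93
position: [0.5222, -0.0536, 0.3511]
ee_rot: [0.708, 0.706, -0.0, -0.0]
ft_force: [0.5, -0.8, -0.8]
grip_width: 0.997
grasp_force: 0.0
```

```bash
python3 - <<'E'
from h import *
o=get_obs();print(o['position'],o['ee_rot'],o['joint_pos'].round(2),o['clock'])
p=camera_params('wrist');im=save('wrist','w1');import pickle;pickle.dump(p,open('w1.pkl','wb'))
print(p['mtx'][0][0],np.round(-np.array(p['R']).T@p['t'],3),np.round(p['R'],2).tolist())
cv2.imwrite('pics/w1b.png',cv2.resize(im[:,:,::-1],(800,600),interpolation=cv2.INTER_CUBIC))
E
```

```text
[ 0.52217652 -0.05357392  0.35109141] [ 7.08457340e-01  7.05753607e-01 -1.15165216e-04 -1.73034601e-04] [-0.8   0.06  0.87  1.56 -0.05  1.55  0.07] 2.9333
315.22558512135515 [0.523 0.022 0.494] [[1.0, -0.0, -0.0], [-0.0, -0.96, 0.3], [-0.0, -0.3, -0.96]]
```

View pics/w1b.png

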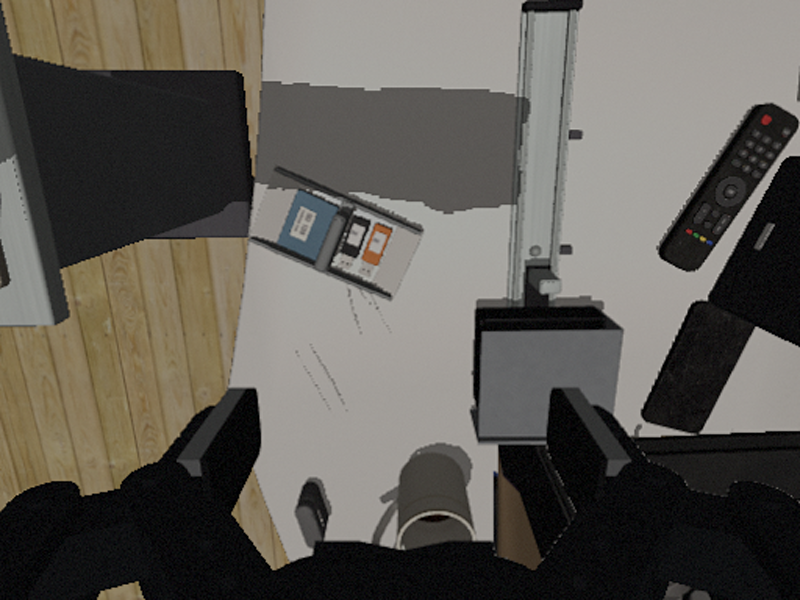

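The wrist view shows the tab top at (551,286), the bars at (575,134) and (566,250), and the far rail stop at (525..581,4). The hood is at (550,382). The dish has corners near (280,168), (423,230), (392,297) and (252,240), with the rib from (345,208) to (322,270).

```bash
python3 - <<'E'
from h import *
import pickle
pw=pickle.load(open('w1.pkl','rb'));pt=camera_params('top');ps=camera_params('scene')
W=lambda u,v:px2ray(pw,((u-.28)/1.5625,(v-.28)/1.5625))
T=lambda u,v:px2ray(pt,(200+(u-1.5)/4,120+(v-1.5)/4))
S=lambda u,v:px2ray(ps,(195+(u-2)/5,115+(v-2)/5))
for n,a,b,w in [('tabtop',(383,158),(281,230),(551,286)),('bar1',(345,136),(232,284),(566,250)),('bar2',(197,140),(147,378),(575,134)),('end+x',(58,153),(68,476),(581,6)),('end-x',(58,217),(120,508),(525,6)),('hood+x+y',(438,58),(238,158),(622,328)),('hood-x+y',(444,238),(381,226),(481,331)),('dTL',(322,328),(380,382),(423,228)),('dTR',(418,370),(462,334),(392,297)),('dBL',(243,520),(492,530),(280,168)),('dBR',(340,562),(577,472),(251,240)),('ribL',(297,425),(448,402),(346,206)),('ribR',(382,458),(512,376),(322,268))]:
    X,e=tri([T(*a),S(*b),W(*w)]);print(n,X.round(4),np.round(e,4))
# zoom dish and tab
im=cv2.imread('pics/w1.png');z=cv2.resize(im[80:220,150:380],None,fx=3.4,fy=3.4,interpolation=cv2.INTER_CUBIC);cv2.imwrite('pics/w1z.png',z)
E
```

```text
tabtop [ 0.6539 -0.0987  0.0651] [0.0019 0.0002 0.0018]
bar1 [ 0.6858 -0.0782  0.003 ] [0.0013 0.0003 0.0011]
bar2 [0.6839 0.0326 0.0042] [0.0006 0.0001 0.0006]
end+x [0.6762 0.1371 0.0067] [0.0018 0.0007 0.0022]
end-x [0.6284 0.1378 0.0051] [0.0023 0.0005 0.0018]
hood+x+y [ 0.7239 -0.1402  0.0652] [0.0005 0.0011 0.0013]
hood-x+y [ 0.5929 -0.1391  0.0706] [0.0006 0.0007 0.0008]
dTL [ 0.5399 -0.0562  0.0082] [0.0004 0.0023 0.0027]
dTR [ 0.509  -0.1238  0.0163] [0.0022 0.0006 0.0019]
dBL [ 0.4031  0.0036 -0.    ] [0.0007 0.0004 0.0006]
dBR [ 0.3735 -0.0635  0.0162] [0.0013 0.0016 0.0009]
ribL [ 0.4686 -0.0317  0.0594] [0.0029 0.0032 0.0061]
ribR [ 0.4456 -0.0894  0.0455] [0.0039 0.0016 0.0036]
```

View pics/w1z.png

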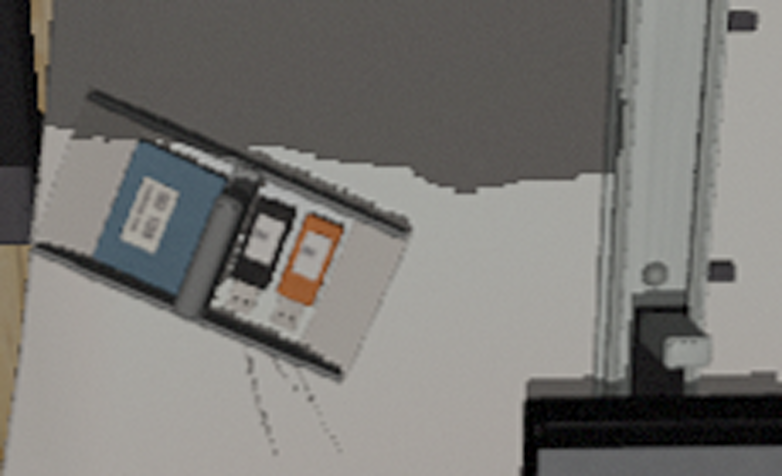

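Request:
carry_out([
  [[-0.13, 0.37, 0.85, 0, 0, 0], [-0.13, 0.37, 0.85, 0, 0, 0], [-0.13, 0.37, 0.85, 0, 0, 0], [-0.13, 0.37, 0.85, 0, 0, 0], [-0.13, 0.37, 0.85, 0, 0, 0], [-0.13, 0.37, 0.85, 0, 0, 0], [-0.13, 0.37, 0.8, 0, 0, 0], [-0.13, 0.37, 0.6, 0, 0, 0], [-0.12, 0.32, 0.5, 0, 0, 0], [0, 0, 0.5, 0, 0, 0], [0, 0, 0.4, 0, 0, 0], [0, 0, 0, 0, 0, 0]],
], hand=-1)

```text
clock: 3.98
position: [0.651, -0.1005, 0.0313]
ee_rot: [0.709, 0.706, -0.002, -0.002]
ft_force: [-0.9, -0.1, 0.3]
grip_width: 1.0
grasp_force: 0.0
```

Request:
carry_out([
  [[0, 0, 0, 0, 0, 0], [0, 0, 0, 0, 0, 0], [0, 0, 0, 0, 0, 0], [0, 0, 0, 0, 0, 0], [0, 0, 0, 0, 0, 0], [0, 0, 0, 0, 0, 0], [0, 0, 0, 0, 0, 0], [0, 0, 0, 0, 0, 0]],
], hand=1, force=25)

```text
clock: 4.65
position: [0.6542, -0.1007, 0.0362]
ee_rot: [0.709, 0.705, 0.001, 0.001]
ft_force: [3.3, 0.6, 4.0]
grip_width: 0.227
grasp_force: 28.9
```

Request:
carry_out([
  [[0.2, 0, 0, 0, 0, 0], [0.3, 0, 0, 0, 0, 0], [0.3, 0, 0, 0, 0, 0], [0.3, 0, 0, 0, 0, 0], [0.3, 0, 0, 0, 0, 0], [0.3, 0, 0, 0, 0, 0], [0.3, 0, 0, 0, 0, 0], [0.3, 0, 0, 0, 0, 0], [0.2, 0, 0, 0, 0, 0], [0.15, 0, 0, 0, 0, 0], [0.1, 0, 0, 0, 0, 0], [0, 0, 0, 0, 0, 0], [0, 0, 0, 0, 0, 0], [0, 0, 0, 0, 0, 0]],
])

```text
clock: 5.82
position: [0.653, 0.0093, 0.0361]
ee_rot: [0.709, 0.705, -0.0, -0.001]
ft_force: [-7.6, 0.6, 14.4]
grip_width: 0.231
grasp_force: 30.1
```

Request:
carry_out([
  [[0, 0, 0, 0, 0, 0], [0, 0, 0, 0, 0, 0], [0, 0, 0, 0, 0, 0], [0, 0, 0, 0, 0, 0], [0, 0, 0, 0, 0, 0], [0, 0, 0, 0, 0, 0]],
], hand=-1)

```text
clock: 6.32
position: [0.6538, 0.0091, 0.0351]
ee_rot: [0.71, 0.705, -0.0, -0.0]
ft_force: [0.4, -0.4, -0.5]
grip_width: 0.998
grasp_force: 0.0
```

Request:
carry_out([
  [[0, 0, -0.6, 0, 0, 0], [0, 0, -0.9, 0, 0, 0], [0, 0, -0.9, 0, 0, 0], [0, 0, -0.9, 0, 0, 0], [0, -0.6, -0.7, 0, 0, 0], [-0.2, -0.9, 0, 0, 0, 0], [-0.2, -0.9, 0, 0, 0, 0], [-0.2, -0.8, 0, 0, 0, 0], [0, 0, 0, 0, 0, 0], [0, 0, 0, 0, 0, 0]],
])

```text
clock: 7.15
position: [0.5247, -0.014, 0.1957]
ee_rot: [0.71, 0.705, 0.001, -0.001]
ft_force: [1.3, -0.3, 0.4]
grip_width: 0.999
grasp_force: 0.0
```

```bash
python3 - <<'E'
from h import *
o=get_obs();print(o['position'],o['ee_rot'],o['joint_pos'].round(2),o['clock'])
p=camera_params('wrist');im=save('wrist','w2');import pickle;pickle.dump(p,open('w2.pkl','wb'))
a=cv2.resize(im[:,:,::-1],(800,600),interpolation=cv2.INTER_CUBIC);cv2.imwrite('pics/w2b.png',a)
save('top','t2');save('scene','s2')
E
```

```text
[ 0.52466373 -0.01397169  0.19571844] [ 0.70967103  0.70453088  0.00147565 -0.00104448] [-0.88  0.17  0.92  1.81 -0.15  1.23  0.07] 7.15
```

View pics/w2b.png

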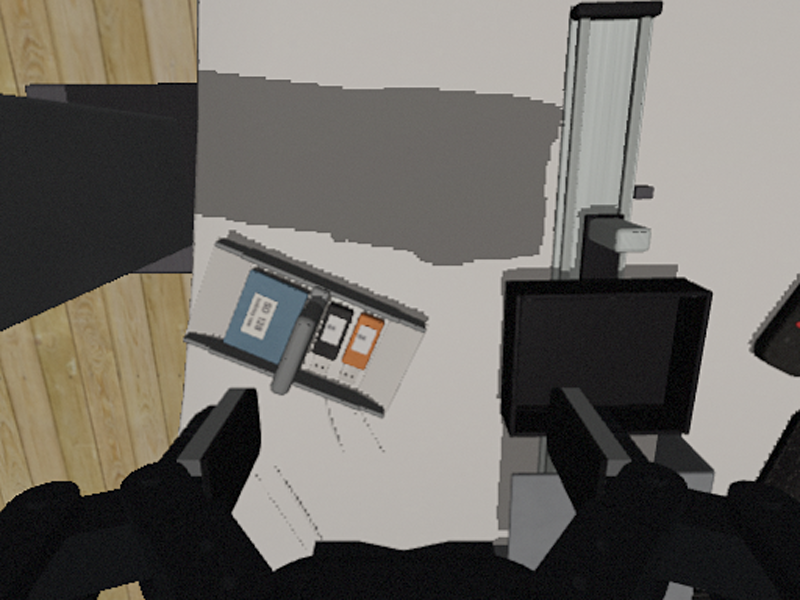

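The tray is out. Its rim corners in the picture are near (508,282), (712,291), (693,433) and (512,435), and the tab top is at (633,239). The rib top runs from (318,296) to (282,388). All dish contents are still in place.

```bash
python3 - <<'E'
from h import *
import pickle
p1=pickle.load(open('w1.pkl','rb'));p2=pickle.load(open('w2.pkl','rb'))
B=lambda u,v:((u-.28)/1.5625,(v-.28)/1.5625)
Z=lambda u,v:(150+(u-1.2)/3.4,80+(v-1.2)/3.4)
r=[plane(p2,B(*c),.05) for c in [(508,282),(712,291),(693,433),(512,435)]]
print('tray rim',np.round(r,4).tolist(),np.mean(r,0).round(4)); print('tab',plane(p2,B(633,239),.067).round(4))
for n,a,b in [('ribL',(231,192),(319,300)),('ribR',(190,312),(283,386)),('dTL',(409,232),(427,323)),('dTR',(341,377),(382,413)),('dBL',(92,95),(226,238)),('dBR',(40,245),(188,339))]:
    X,e=tri([px2ray(p1,Z(*a)),px2ray(p2,B(*b))]);print(n,X.round(4),np.round(e,4))
print('rib z63',plane(p2,B(319,297),.063).round(4),plane(p2,B(282,388),.063).round(4))
# orange mask/ blue via simple
for nm,p in(('w1',p1),('w2',p2)):
    im=cv2.cvtColor(cv2.imread(f'pics/{nm}.png'),cv2.COLOR_BGR2HSV)
    m=cv2.inRange(im,(5,150,120),(20,255,255));m[:,300:]=0;c=cv2.moments(m,True);print(nm,'orange',plane(p,(c['m10']/c['m00'],c['m01']/c['m00']),.015).round(4))
E
```

```text
tray rim [[0.5888, -0.0168, 0.05], [0.7131, -0.0235, 0.05], [0.7176, -0.122, 0.05], [0.5972, -0.1228, 0.05]] [ 0.6542 -0.0713  0.05  ]
tab [0.6531 0.0119 0.067 ]
ribL [ 0.4628 -0.0406  0.0044] [0.0025 0.0025]
ribR [ 0.4471 -0.0843  0.052 ] [0.0002 0.0002]
dTL [ 0.5415 -0.0578  0.0083] [0.0004 0.0004]
dTR [ 0.5093 -0.1232  0.0194] [0.0004 0.0004]
dBL [ 0.3977  0.0016 -0.0112] [0.001 0.001]
dBR [ 0.3801 -0.0595  0.0306] [0.0006 0.0006]
rib z63 [ 0.4759 -0.0215  0.063 ] [ 0.4496 -0.0802  0.063 ]
w1 orange [ 0.495  -0.0707  0.015 ]
w2 orange [ 0.495  -0.0702  0.015 ]
```

Request:
carry_out([
  [[-0.28, -0.42, 0, 0, 0, 0], [-0.28, -0.42, 0, 0, 0, 0], [-0.28, -0.42, 0, 0, 0, 0], [-0.28, -0.42, 0, 0, 0, 0], [0, 0, 0, 0, 0, 0.96], [0, 0, 0, 0, 0, 0.96], [0, 0, 0, 0, 0, 0.96], [0, 0, 0, 0, 0, 0.96], [0, 0, 0, 0, 0, 0], [0, 0, 0, 0, 0, 0]],
])

```text
clock: 8.13
position: [0.4588, -0.0586, 0.1953]
ee_rot: [0.835, 0.55, -0.0, 0.001]
ft_force: [0.4, 0.2, -0.0]
grip_width: 1.0
grasp_force: 0.0
```

```bash
python3 - <<'E'
from h import *
import pickle
o=get_obs();print(o['position'],o['ee_rot'],o['joint_pos'].round(2),o['clock'])
p=camera_params('wrist');im=save('wrist','w3');pickle.dump(p,open('w3.pkl','wb'))
a=cv2.resize(im[:,:,::-1],(800,600),interpolation=cv2.INTER_CUBIC);cv2.imwrite('pics/w3b.png',a)
p1=pickle.load(open('w1.pkl','rb'));print('tab0',plane(p1,(551/1.5625,286/1.5625),.067))
E
```

```text
[ 0.45883242 -0.05861493  0.19534381] [ 8.35242621e-01  5.49881078e-01 -4.59572870e-04  5.93760651e-04] [-0.89 -0.07  0.9   1.96  0.06  1.23 -0.41] 8.1333
tab0 [ 0.65548427 -0.09831561  0.067     ]
```

View pics/w3b.png

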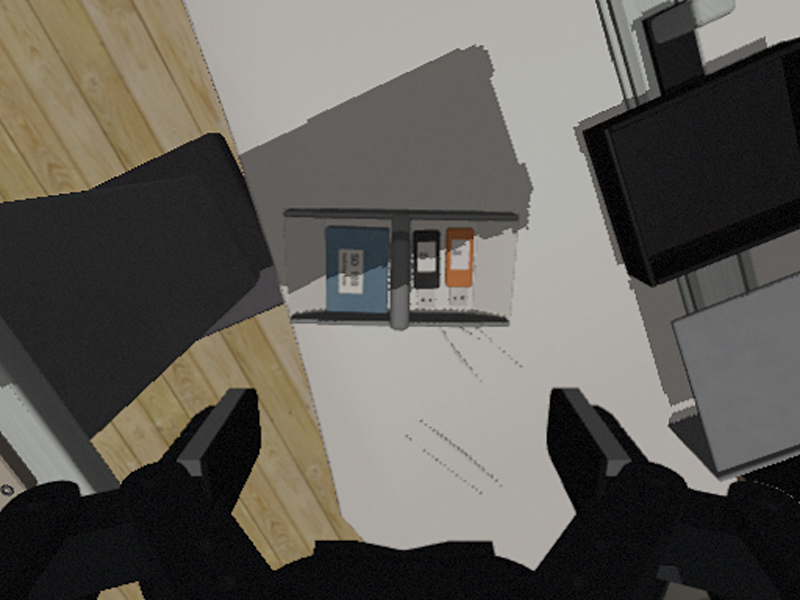

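The dish is now square in view. The rib runs along column 400 from row 213 to 328, the sticks are at (426,265) and (460,262), and the card case is at (357,268). The finger midpoint is at column 403, so the yaw matches.

```bash
python3 - <<'E'
from h import *
import pickle
p1,p2,p3=[pickle.load(open(f'w{i}.pkl','rb')) for i in (1,2,3)]
B=lambda u,v:((u-.28)/1.5625,(v-.28)/1.5625)
for n,b,c in [('ribnear',(282,390),(400,328)),('ribfar',(319,293),(402,213)),('dTR lip near',(382,413),(509,324)),('dBR',(188,339),(290,320)),('wallfarL',(222,240),(284,212)),('wallfarR',(427,322),(517,217))]:
    X,e=tri([px2ray(p2,B(*b)),px2ray(p3,B(*c))]);print(n,X.round(4),np.round(e,4))
for z in(.05,.063):
    for uv in((402,214),(400,327)): print(z,plane(p3,B(*uv),z).round(4))
for uv in((517,214),(509,324),(290,320),(284,212)):print(plane(p3,B(*uv),.026).round(4))
a=cv2.imread('pics/w3.png');print(np.round(-np.array(p3['R']).T@p3['t'],3))
E
```

```text
ribnear [ 0.4449 -0.0888  0.0481] [0.0006 0.0006]
ribfar [ 0.474  -0.0227  0.0509] [0.0002 0.0002]
dTR lip near [ 0.5095 -0.1261  0.0158] [0.0011 0.0011]
dBR [ 0.3739 -0.0638  0.0188] [0.0013 0.0013]
wallfarL [0.4005 0.0031 0.0054] [0.0013 0.0013]
wallfarR [ 0.5433 -0.0638 -0.0092] [0.0008 0.0008]
0.05 [ 0.4739 -0.0235  0.05  ]
0.05 [ 0.445  -0.0872  0.05  ]
0.063 [ 0.4746 -0.0219  0.063 ]
0.063 [ 0.447  -0.0828  0.063 ]
[ 0.5391 -0.055   0.026 ]
[ 0.5096 -0.1225  0.026 ]
[ 0.3753 -0.0615  0.026 ]
[0.4049 0.0042 0.026 ]
[0.489 0.011 0.338]
```

Request:
carry_out([
  [[0, 0, 0.8, 0, 0, 0], [0, 0, 0.8, 0, 0, 0], [0, 0, 0.8, 0, 0, 0], [0, 0, 0.6, 0, 0, 0], [0, 0, 0.5, 0, 0, 0], [0, 0, 0.3, 0, 0, 0], [0, 0, 0.2, 0, 0, 0], [0, 0, 0, 0, 0, 0], [0, 0, 0, 0, 0, 0]],
])

```text
clock: 8.93
position: [0.4585, -0.0586, 0.0355]
ee_rot: [0.836, 0.549, -0.0, 0.0]
ft_force: [0.0, 0.5, 0.3]
grip_width: 1.0
grasp_force: 0.0
```

Request:
carry_out([
  [[0, 0, 0, 0, 0, 0], [0, 0, 0, 0, 0, 0], [0, 0, 0, 0, 0, 0], [0, 0, 0, 0, 0, 0], [0, 0, 0, 0, 0, 0], [0, 0, 0, 0, 0, 0], [0, 0, 0, 0, 0, 0], [0, 0, 0, 0, 0, 0], [0, 0, 0, 0, 0, 0], [0, 0, 0, 0, 0, 0]],
], hand=1, force=70)

```text
clock: 9.77
position: [0.4584, -0.0582, 0.0356]
ee_rot: [0.836, 0.549, 0.0, -0.0]
ft_force: [-2.2, 0.8, 5.8]
grip_width: 0.131
grasp_force: 68.8
```

Request:
carry_out([
  [[0, 0, -0.15, 0, 0, 0], [0, 0, -0.3, 0, 0, 0], [0, 0, -0.45, 0, 0, 0], [0, 0, -0.6, 0, 0, 0], [0, 0, -0.6, 0, 0, -0.2], [0, 0, -0.6, 0, 0, -0.4], [0, 0, -0.5, 0, 0, -0.6], [0, 0, -0.4, 0, 0, -0.8], [0, 0, -0.3, 0, 0, -1], [0, 0, -0.15, 0, 0, -1]],
])

```text
clock: 10.6
position: [0.4585, -0.0587, 0.1988]
ee_rot: [0.702, 0.712, 0.001, 0.0]
ft_force: [0.5, 0.2, -2.3]
grip_width: 0.127
grasp_force: 68.5
```

Request:
carry_out([
  [[0, 0, 0, 0, 0, -1], [0, 0, 0, 0, 0, -1], [0, 0, 0, 0, 0, -1], [0, 0, 0, 0, 0, -1], [0, 0, 0, 0, 0, -1], [0, 0, 0, 0, 0, -1], [0, 0, 0, 0, 0, -1], [0, 0, 0, 0, 0, -1], [0, 0, 0, 0, 0, -1], [0, 0, 0, 0, 0, -1], [0, 0, 0, 0, 0, -1], [0, 0, 0, 0, 0, -1], [0, 0, 0, 0, 0, -1], [0, 0, 0, 0, 0, -1], [0, 0, 0, 0, 0, -1], [0, 0, 0, 0, 0, -1], [0, 0, 0, 0, 0, -1], [0, 0, 0, 0, 0, -0.6], [0, 0, 0, 0, 0, -0.3], [0, 0, 0, 0, 0, 0]],
])

```text
clock: 12.27
position: [0.4579, -0.0586, 0.1971]
ee_rot: [-0.157, 0.988, 0.0, -0.0]
ft_force: [-0.2, -0.4, -3.4]
grip_width: 0.124
grasp_force: 68.5
```

```bash
cat > st.py <<'E'
from h import *
from scipy.spatial.transform import Rotation as Ro
def st():
    o=get_obs();R=Ro.from_quat(o['ee_rot']).as_matrix();print(o['clock'],o['position'].round(4),'\n',R.round(3),'\n',o['joint_pos'].round(2),o['grip_width']*85);return o,R
E
python3 - <<'E'
from st import *
o,R=st();d=np.array([.682,-.161,.2])-o['position'];print('units',(R.T@d/.04).round(2))
E
```

```text
12.2667 [ 0.4579 -0.0586  0.1971] 
 [[-0.951 -0.309 -0.001]
 [-0.309  0.951  0.   ]
 [ 0.     0.001 -1.   ]] 
 [-1.13 -0.13  1.12  1.96  0.12  1.24  1.83] 10.50439800961595
units [-4.54 -4.17 -0.08]
```

Request:
carry_out([
  [[-0.11, -0.1, 0, 0, 0, 0], [-0.22, -0.2, 0, 0, 0, 0], [-0.33, -0.3, 0, 0, 0, 0], [-0.44, -0.41, 0, 0, 0, 0], [-0.44, -0.41, 0, 0, 0, 0], [-0.44, -0.41, 0, 0, 0, 0], [-0.44, -0.41, 0, 0, 0, 0], [-0.44, -0.41, 0, 0, 0, 0], [-0.44, -0.41, 0, 0, 0, 0], [-0.44, -0.41, 0, 0, 0, 0], [-0.33, -0.3, 0, 0, 0, 0], [-0.22, -0.2, 0, 0, 0, 0], [-0.14, -0.1, 0, 0, 0, 0], [-0.11, -0.1, 0, 0, 0, 0], [0, 0, 0, 0, 0, 0]],
])

```text
clock: 13.52
position: [0.6821, -0.1609, 0.197]
ee_rot: [-0.156, 0.988, -0.0, -0.0]
ft_force: [-0.3, 0.5, -2.5]
grip_width: 0.123
grasp_force: 68.9
```

Request:
carry_out([
  [[0, 0, 0, 0.3, 0, 0], [0, 0, 0, 0.5, 0, 0], [0, 0, 0, 0.6, 0, 0], [0, 0, 0, 0.6, 0, 0], [0, 0, 0, 0.6, 0, 0], [0, 0, 0, 0.6, 0, 0], [0, 0, 0, 0.5, 0, 0], [0, 0, 0, 0.3, 0, 0], [0, 0, 0, 0, 0, 0], [0, 0, 0, 0, 0, 0]],
])

```text
clock: 14.35
position: [0.6815, -0.1594, 0.1971]
ee_rot: [-0.153, 0.966, -0.204, 0.032]
ft_force: [-0.3, -0.1, -3.0]
grip_width: 0.126
grasp_force: 68.9
```

```bash
python3 - <<'E'
from st import *
o,R=st()
lip=o['position']+R@[0,.077,.0196];print('lip',lip)
u=np.array([-.309,.951,0]);C=np.array([.653,-.076,0]);L=C-.02*u+[0,0,.085];print('target',L,'units',(R.T@(L-lip)/.04).round(2))
s=save('scene','s4');t=save('top','t4')
cv2.imwrite('pics/c4.png',np.hstack([cv2.resize(s[80:240,195:345],(375,400)),cv2.resize(t[90:250,240:390],(375,400))])[:,:,::-1])
E
```

```text
14.35 [ 0.6815 -0.1594  0.1971] 
 [[-0.951 -0.283  0.125]
 [-0.309  0.869 -0.385]
 [ 0.    -0.405 -0.914]] 
 [-0.82  0.69  1.2   1.55 -0.32  1.08  2.21] 10.67507348278818
lip [ 0.66211422 -0.10002444  0.14802844]
target [ 0.65918 -0.09502  0.085  ] units [0.03 0.77 1.38]
```

View pics/c4.png

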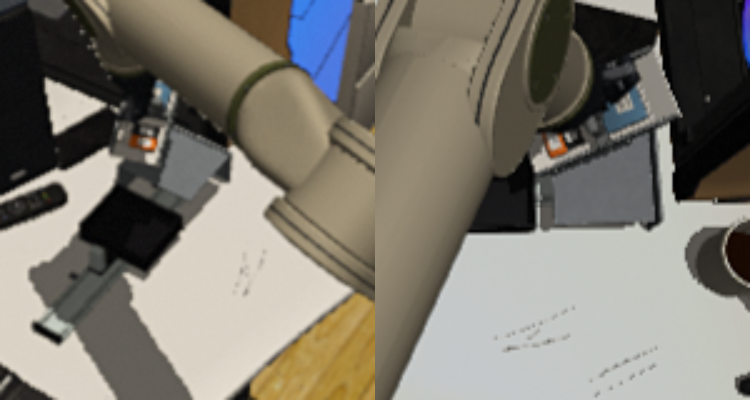

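The lip is above the near edge of the tray, tilted 24°, and the orange and black sticks and the blue case are still in their sections. Joint 7 is nearing its limit, so I'll turn back 12° about the vertical first.

Request:
carry_out([
  [[0, 0, 0, 0, 0.2, 0.46], [0, 0, 0, 0, 0.2, 0.46], [0, 0, 0, 0, 0.2, 0.46], [0, 0, 0, 0, 0.2, 0.46], [0, 0, 0, 0, 0, 0], [0, 0, 0, 0, 0, 0]],
])

```text
clock: 14.95
position: [0.6819, -0.1618, 0.1976]
ee_rot: [-0.05, 0.977, -0.207, 0.012]
ft_force: [0.3, 0.2, -3.2]
grip_width: 0.126
grasp_force: 69.0
```

```bash
python3 - <<'E'
from st import *
o,R=st()
lip=o['position']+R@[0,.077,.0196];print('lip',lip)
L=np.array([.655,-.096,.085]);print('units',(R.T@(L-lip)/.04).round(2))
E
```

```text
14.95 [ 0.6819 -0.1618  0.1976] 
 [[-0.995 -0.094  0.044]
 [-0.103  0.909 -0.404]
 [-0.002 -0.406 -0.914]] 
 [-0.78  0.78  1.22  1.46 -0.36  1.2   2.03] 10.741773403020444
lip [ 0.67553617 -0.09972476  0.14835016]
units [0.5  0.78 1.39]
```

Request:
carry_out([
  [[0.05, 0.08, 0.14, 0, 0, 0], [0.1, 0.15, 0.28, 0, 0, 0], [0.12, 0.19, 0.34, 0, 0, 0], [0.1, 0.16, 0.28, 0, 0, 0], [0.08, 0.12, 0.21, 0, 0, 0], [0.05, 0.08, 0.14, 0, 0, 0], [0, 0, 0, 0, 0, 0], [0, 0, 0, 0, 0, 0]],
])

```text
clock: 15.62
position: [0.6616, -0.1569, 0.134]
ee_rot: [-0.05, 0.977, -0.208, 0.012]
ft_force: [0.0, -0.5, -3.2]
grip_width: 0.125
grasp_force: 69.0
```

Request:
carry_out([
  [[0, 0.05, -0.07, 0.5, 0, 0], [0, 0.09, -0.11, 0.8, 0, 0], [0, 0.09, -0.11, 0.8, 0, 0], [0, 0.09, -0.11, 0.8, 0, 0], [0, 0.09, -0.11, 0.8, 0, 0], [0, 0.09, -0.11, 0.8, 0, 0], [0, 0.05, -0.07, 0.5, 0, 0], [0, 0, 0, 0, 0, 0], [0, 0, 0, 0, 0, 0], [0, 0, 0, 0, 0, 0], [0, 0, 0, 0, 0, 0], [0, 0, 0, 0, 0, 0]],
])

```text
clock: 16.62
position: [0.6579, -0.1247, 0.1436]
ee_rot: [-0.044, 0.89, -0.452, 0.024]
ft_force: [0.2, -0.6, -3.2]
grip_width: 0.126
grasp_force: 69.2
```

```bash
python3 - <<'E'
from st import *
o,R=st()
lip=o['position']+R@[0,.077,.0196];print('lip',lip)
s=save('scene','s5');w=save('wrist','w5')
cv2.imwrite('pics/c5.png',np.hstack([cv2.resize(s[80:240,195:345],(375,400)),cv2.resize(w,(425,400))])[:,:,::-1])
E
```

```text
16.6167 [ 0.6579 -0.1247  0.1436] 
 [[-0.995 -0.057  0.084]
 [-0.101  0.587 -0.803]
 [-0.003 -0.808 -0.589]] 
 [-1.12  1.11  1.3   1.65 -0.12  1.    1.63] 10.710623572500058
lip [ 0.6551192  -0.09527085  0.06983325]
```

View pics/c5.png

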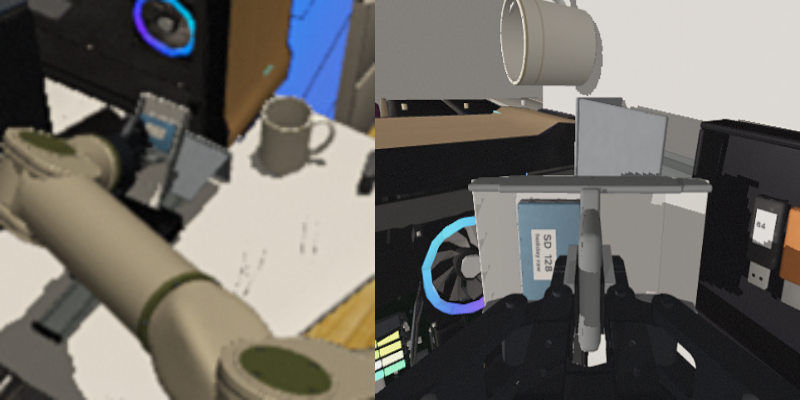

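The wrist view shows the +x section empty, both sticks in the tray at the right edge near (768,240) and (795,240), and the blue case still in its own section at (545,250). Next I'll lift and level the dish.

Request:
carry_out([
  [[0, -0.16, -0.12, 0, 0, 0], [0, -0.3, -0.22, 0, 0, 0], [0, -0.3, -0.22, 0, 0, 0], [0, -0.3, -0.22, 0, 0, 0], [0, -0.16, -0.12, -0.3, 0, 0], [0, 0, 0, -0.6, 0, 0], [0, 0, 0, -0.8, 0, 0], [0, 0, 0, -0.9, 0, 0], [0, 0, 0, -0.9, 0, 0], [0, 0, 0, -0.9, 0, 0], [0, 0, 0, -0.9, 0, 0], [0, 0, 0, -0.9, 0, 0], [0, 0, 0, -0.9, 0, 0], [0, 0, 0, -0.8, 0, 0], [0, 0, 0, -0.6, 0, 0], [0, 0, 0, -0.5, 0, 0], [0, 0, 0, 0, 0, 0], [0, 0, 0, 0, 0, 0]],
])

```text
clock: 18.22
position: [0.6573, -0.1251, 0.2039]
ee_rot: [-0.05, 0.999, -0.001, 0.001]
ft_force: [0.7, 0.3, -3.3]
grip_width: 0.125
grasp_force: 69.1
```

```bash
python3 - <<'E'
from st import *
o,R=st();d=np.array([.48,-.075,.2])-o['position'];print('units',(R.T@d/.04).round(2),'tilt',(Ro.from_matrix(R.T@(Ro.align_vectors([[0,0,-1]],[R[:,2]])[0].as_matrix()@R)).as_rotvec(True)/6).round(2))
E
```

```text
18.2167 [ 0.6573 -0.1251  0.2039] 
 [[-0.995 -0.1    0.002]
 [-0.1    0.995 -0.002]
 [-0.002 -0.002 -1.   ]] 
 [-0.52  0.6   0.97  1.41 -0.5   1.38  2.13] 10.634731596510818
units [4.29 1.69 0.09] tilt [-0.02  0.02  0.  ]
```

Request:
carry_out([
  [[0.14, 0.05, 0, 0, 0, 0], [0.28, 0.11, 0, 0, 0, 0], [0.48, 0.19, 0, 0, 0, 0], [0.48, 0.19, 0, 0, 0, 0], [0.48, 0.19, 0, 0, 0, 0], [0.48, 0.19, 0, 0, 0, 0], [0.48, 0.19, 0, 0, 0, 0], [0.48, 0.19, 0, 0, 0, 0], [0.48, 0.19, 0, 0, 0, 0], [0.28, 0.11, 0, 0, 0, 0], [0.14, 0.05, 0, 0, 0, 0], [0, 0, 0, 0, 0, 0], [0, 0, 0, 0, 0, 0]],
])

```text
clock: 19.3
position: [0.4839, -0.0732, 0.2029]
ee_rot: [-0.053, 0.999, 0.001, 0.001]
ft_force: [0.2, -0.6, -2.7]
grip_width: 0.126
grasp_force: 69.1
```

Request:
carry_out([
  [[0, 0, 0.15, 0, 0, 0], [0, 0, 0.3, 0, 0, 0], [0, 0, 0.5, 0, 0, 0], [0, 0, 0.6, 0, 0, 0], [0, 0, 0.6, 0, 0, 0], [0, 0, 0.6, 0, 0, 0], [0, 0, 0.5, 0, 0, 0], [0, 0, 0.4, 0, 0, 0], [0, 0, 0.25, 0, 0, 0], [0, 0, 0.15, 0, 0, 0], [0, 0, 0.06, 0, 0, 0], [0, 0, 0, 0, 0, 0], [0, 0, 0, 0, 0, 0], [0, 0, 0, 0, 0, 0]],
])

```text
clock: 20.47
position: [0.4848, -0.0745, 0.0394]
ee_rot: [-0.052, 0.999, 0.0, 0.002]
ft_force: [-0.2, 0.5, -2.2]
grip_width: 0.126
grasp_force: 69.1
```

```bash
python3 - <<'E'
from st import *
o,R=st();print(o['ft_force'])
E
```

```text
20.4667 [ 0.4848 -0.0745  0.0394] 
 [[-0.995 -0.103  0.003]
 [-0.103  0.995  0.001]
 [-0.003  0.    -1.   ]] 
 [-0.82  0.4   1.02  2.05 -0.43  0.92  2.11] 10.692189342866808
[-0.21963667  0.48753319 -2.2235434 ]
```

Another 3.5 mm down, then release and retreat straight up.

Request:
carry_out([
  [[0, 0, 0.03, 0, 0, 0], [0, 0, 0.03, 0, 0, 0], [0, 0, 0.03, 0, 0, 0], [0, 0, 0, 0, 0, 0], [0, 0, 0, 0, 0, 0], [0, 0, 0, 0, 0, 0]],
])

```text
clock: 20.97
position: [0.4846, -0.0742, 0.0356]
ee_rot: [-0.052, 0.999, 0.001, 0.001]
ft_force: [-2.4, 1.1, 7.9]
grip_width: 0.126
grasp_force: 70.7
```

Request:
carry_out([
  [[0, 0, 0, 0, 0, 0], [0, 0, 0, 0, 0, 0], [0, 0, 0, 0, 0, 0], [0, 0, 0, 0, 0, 0], [0, 0, 0, 0, 0, 0], [0, 0, 0, 0, 0, 0]],
], hand=-1)

```text
clock: 21.47
position: [0.4842, -0.0746, 0.035]
ee_rot: [-0.052, 0.999, 0.0, 0.001]
ft_force: [0.4, 0.1, 0.2]
grip_width: 0.953
grasp_force: 0.0
```

Request:
carry_out([
  [[0, 0, -0.2, 0, 0, 0], [0, 0, -0.4, 0, 0, 0], [0, 0, -0.7, 0, 0, 0], [0, 0, -0.8, 0, 0, 0], [0, 0, -0.8, 0, 0, 0], [0, 0, -0.8, 0, 0, 0], [0, 0, -0.6, 0, 0, 0], [0, 0, -0.3, 0, 0, 0], [0, 0, 0, 0, 0, 0], [0, 0, 0, 0, 0, 0]],
])

```text
clock: 22.3
position: [0.4841, -0.0744, 0.2193]
ee_rot: [-0.052, 0.999, 0.001, 0.001]
ft_force: [0.2, -1.4, -0.6]
grip_width: 0.996
grasp_force: 0.0
```

```bash
python3 - <<'E'
from st import *
s=save('scene','s6');w=save('wrist','w6')
cv2.imwrite('pics/c6.png',np.hstack([cv2.resize(s[80:240,195:345],(375,400)),cv2.resize(w,(425,400))])[:,:,::-1])
E
```

```text
(no output)
```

View pics/c6.png

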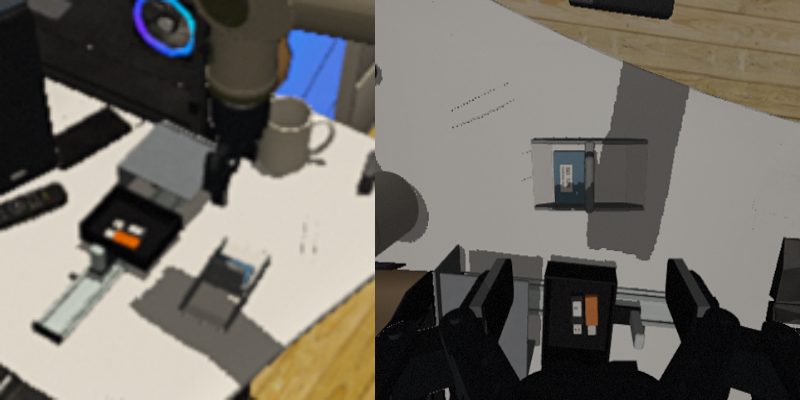

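Both sticks lie flat in the tray at about (580,310) in the wrist view. The dish stands on the desk clear of the rail with the blue case in its section at (568,180), and the bystanders in view are in place.

```bash
python3 -c "
from workcell import hand_in
print(hand_in())"
```

```text
the job is handed in; nothing more can be done
None
```

The job is handed in at about 22 s of the 61 s allowed: the tray is at the middle station with both sticks in it, and the dish stands upright on the desk, clear of the rail, with the card case still in its section; no verdict was returned.

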